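# Open the label printer and hold its sprung roll guide at the width mark

## Task

The label printer has run out. Swing its windowed cover wide open by the ball knob, then take the spring-loaded roll guide by its upright grip and pull it out until its pointer stands level with the cursor set on the width scale, and keep it there so that a workmate can drop a new roll in. Finish while still holding the guide (it springs back if let go), leave the cursor where it is set, and do not disturb the things on the bench.

Things in the scene. Friction and masses are not known exactly. Their poses are not given: they have to be found in the camera images.
- printer: Grey label printer, fixed, at the right. Origin on the worktop under the middle of its upright wall; -x is its front (faces the robot), +y its left. y -100 to 100 mm. Plinth x -90 to 75, top 75 mm high; works box behind the wall x 0 to 75, 180 high. Under the cover: left (y 60 to 97) fixed print head, up to 134 high; y -20 the roll guide; right of it (y -47 to -85) the scale, lines 5 mm apart.
- cover (a joint): Angle of the windowed cover about its upright hinge, rad. 0 is shut; grows as it swings open (clockwise from above, free edge first towards the robot, then to the printer's left); stop at 1.9. Starts shut or slightly ajar (up to 0.3), has no latch, and stays where it is left (light friction, about 0.5 N at the knob).
- cover_hinge (a point): Point on the cover's upright hinge axis, at the knob's height: x 0, y 100, z 154 mm in the printer's frame. The point turns with the cover: its axes are the printer's when shut, -x is the outward normal of the front panel. The cover is a shell 199 mm wide, 92 deep, 101 high (79 to 180 mm above the worktop).
- cover_knob (a point): Centre of the black ball knob on the cover, 32 mm diameter, on a 10 mm stem, 33 mm out from the front panel near its right-hand (free) edge, 154 mm above the worktop, 26 mm below the cover's top. In the frame of cover_hinge it is always at x -125, y -178, z 0 mm. Free space all round.
- roll_guide: Black sprung roll guide on a track on the plinth: foot, upright 60 mm flange disc, upright steel finger grip in front of it. Origin on the plinth's top at the wall when home; axes as the printer's. Slides only along the printer's -x, 0 (home, where it starts) to 62 mm. A spring draws it home: 4 N at home, 0.09 N more per mm (9 N at 55 mm). 0.1 kg.
- guide_grip (a point): Gripping point of the guide's upright finger grip: round, 15 mm diameter with a 19 mm head, 42 mm in front of the guide's origin, reaching from 101 to 156 mm above the worktop; this point is 140 mm above it. The disc stands 29 mm behind the grip's axis; with the cover open both sides (25 mm and more), front and top are free.
- guide_pointer (a point): Tip of the thin black pointer on the guide's foot, pointing to the printer's right, over the width scale, 80 mm above the worktop.
- width_mark (a point): Tip of the cursor's pointer; the cursor is a small steel block, 10 x 14 x 15 mm, with a black thumb screw, on a bar beside the width scale. The guide is at the mark when guide_pointer and width_mark have the same x in the printer's frame. Set 18 to 53 mm in front of the guide pointer's home place; it slides if pushed (4 N).
- fresh_roll: Larger white label roll, 66 mm diameter, 52 mm high, standing on the worktop in front of the printer; origin at its underside. Leave it alone.
- cutter: Dark blue cutter knife, 100 x 27 x 20 mm, lying on the worktop; origin at its underside. Leave it alone.
- scanner: Black barcode scanner, 194 x 61 x 46 mm, lying left on the worktop. Leave it alone.
- tags: Pale small carton, 61 x 110 x 46 mm, left at the back of the worktop. Leave it alone.
- staples: Blue small carton, 46 x 85 x 31 mm, on the left of the worktop. Leave it alone.

How it is judged:
By the outcome, as a careful person would: the job done as asked, in the order asked, and still so for the second after the job is handed in, while the arm keeps its last pose, push and grip.
It also fails if it takes over 54 s, if anything falls off the work surface, if the arm or the gripper's body presses on something with over 40 N, if the wrist force passes 120 N, or if a joint passes its speed limit or range.

## Robot

A 6-joint arm with a two-finger parallel gripper is mounted at the origin on the work surface; the furniture and walls round the work are solid. World frame = base frame: x ahead of the robot, y to its left, z up, the work surface at z = 0. Lengths are in m, angles in degrees, forces in N, time in s.
With the tool pointing down it reaches from about 0.35 to 0.775 m from the base axis. Payload 5.5 kg.
Tool frame: the origin (TCP) lies midway between the tips of the shut fingers; the grasp point (between the pads) lies behind it (arm.grip_depth is the z of the grasp point in the tool frame, in m); z points along the fingers, y is the line along which they close (so a half turn about z gives the same grasp; the last joint's range is limited). The gripper opens to 85 mm and grips with 20 to 120 N. Pads are 22 mm wide; open, the fingers measure 114 mm over their backs; the gripper's body (76 mm by 85 mm) begins 54 mm behind the grasp point. The pads swing forward as they close: fully open they stand 13 mm farther back than shut.
Start: joints at [-80.592, 17.945, 2.641, 74.691, 0, 82.002], TCP at [0.172, -0.549, 0.231] pointing down, gripper open.
Joint ranges: [-158.12, 158.12], [-49.38, 96.58], [-58.88, 72.47], [-126.05, 133.96], [-84.25, 85.87], [-180, 180]. Speed limits (degrees/s): [147.25, 147.25, 180, 180, 180, 180].

## Interface

Orientations are given as [roll, pitch, yaw] about the fixed x, y, z axes, in that order (R = Rz(yaw) Ry(pitch) Rx(roll)).
In Python, from bench import arm, read_camera, camera_model, models gives the robot as it stands.
- The arm moves only by the tool jog_arm, never from a script. Its argument "plan" is a list that holds one entry, the list of rows, each a list of 7 numbers: the shift along the tool's x, y, z in units of 400 mm (1.0 is 400 mm), then the turn, a rotation vector about the tool's x, y, z in units of pi/4 rad (1.0 is pi/4 rad), then the finger opening in mm, from 0 to 85.4. In form: [[[dx, dy, dz, ax, ay, az, gripper], ...]]. A call has 1 to 12 rows; each row is the pose to reach, as a shift and turn from the pose commanded when the call began, along the tool's axes at that moment; what a row does not reach only later rows make up. A row lasts 1/10 s, in which the tool goes at most 50 mm and 8.59 degrees, less where a joint would pass 70% of its speed; a pose out of reach is approached as far as the arm can. A call with a number of a shift or a turn outside -1 to 1 is refused whole. A call with a gripper value outside its range is refused whole. The fingers move at their own pace and stop on an object; the grip force is fixed at half the most. Time passes only in rows, so rows that repeat a pose let the fingers close. It gives the time, the measured TCP pose, the force, the opening and the grip force at its end, in the units of the state.
- arm.read_state(): the state, without advancing time (a new reading comes with each control period).
- read_camera(name): name is "side" or "top"; returns (picture, depth): 480x640x3 uint8, red, green, blue; 480x640 float32, m along the optical axis (not along the pixel's ray), 0 where there is no reading.
- camera_model(name): a dict with "fx", "fy", "cx", "cy" (pixels), "world_to_cam" (4x4, takes a point from world to camera coordinates). Camera axes: x right, y down, z forward; pixel columns grow to the right and rows downward; lengths in m; the calibration is good to about 2 mm. A picture is of the moment at which its call begins. camera_model takes no time and is no camera call.
- arm.job_done(): hands the job in; it is judged then, once.
Trained networks look in the newest picture that a camera, given by its name, has taken for a name from the list of things; names that differ only in an ending like _2 or _b are one class to them, and where a whole thing is asked for, a point or a joint stands for the part that bears it (a point fixed in the world has none). Each returns a list of dicts, best first, with "score" (0 to 1); they miss things now and then, are a little off and sometimes report something else, mostly with a low value. They report only what shows in the picture. A call takes as long as a camera call.
- models.search_frame(label, camera): "bbox" ([left, top, right, bottom] in pixels, round what is visible of it).
- models.outline_of(label, camera): "mask" (480x640 bool, what is visible of it) and "bbox" ([left, top, right, bottom] in pixels, round what is visible of it).
The state is a dict: "t": time; "joints": joint angles; "joint_velocities": joint speeds; "joint_efforts": joint torques, N m; "tcp_pos": TCP position; "tool_rot": TCP orientation; "force": force on the tool from outside, world axes, zero at the start; "wrist_torque": the same for the moment, N m; "width": opening from 0.0 (shut) to 1.0 (fully open); "gripper_force": force on a finger pad.
Only numpy, scipy, OpenCV 4.12 (cv2) and the standard library are available. Lean on these libraries where they do the work, as an engineer would, in place of code of your own. Each camera call takes 0.05 s, during which the arm holds its last target. There are 200 camera calls.

## Working session

There is one attempt and no reset: what is moved stays moved. The work goes in short steps, Python scripts to look and compute and a tool call to move; the robot and the scene stay as the last step left them, time stands still between calls to the robot, and variables do not carry over. Pictures are saved under pics/ and viewed, at most 10 in all, crops included, and the job is handed in when it is done.

Besides the shell and the picture viewer there is one more tool, called as a command line: name --argument value ..., lists and objects as JSON in quotes. jog_arm: Moves the arm, as the interface text tells. Its arguments: {"type":"object","properties":{"plan":{"type":"array"}},"required":["plan"]}

```bash
ls; mkdir -p pics
cat > h.py <<'E'
import numpy as np, cv2
from bench import arm, read_camera, camera_model, models
def xyz(name, depth):
    m=camera_model(name); v,u=np.mgrid[0:480,0:640]
    p=np.stack([(u-m['cx'])/m['fx']*depth,(v-m['cy'])/m['fy']*depth,depth,np.ones_like(depth)],-1)
    return (p@np.linalg.inv(m['world_to_cam']).T)[...,:3]
def proj(name,P):
    m=camera_model(name); p=np.c_[np.atleast_2d(P),np.ones(len(np.atleast_2d(P)))]@m['world_to_cam'].T
    return np.c_[m['fx']*p[:,0]/p[:,2]+m['cx'],m['fy']*p[:,1]/p[:,2]+m['cy']]
E
python3 - <<'E'
from h import *
for c in('top','side'):
    im,d=read_camera(c); cv2.imwrite(f'pics/{c}0.png',im[...,::-1]); np.save(f'{c}0.npy',d)
    m=camera_model(c); print(c,m['fx'],np.linalg.inv(m['world_to_cam'])[:3].round(3).tolist())
    for l in('printer','cover','cover_knob','roll_guide','width_mark','fresh_roll','cutter'):
        print(l,[(np.round(r['bbox']).tolist(),round(r['score'],2)) for r in models.search_frame(l,c)[:2]])
s=arm.read_state(); print(s['t'],s['tcp_pos'],s['tool_rot'],arm.grip_depth)
E
```

```text
pics
top 475.8711671517753 [[-0.018, -0.998, 0.062, 0.441], [-1.0, 0.018, -0.005, -0.01], [0.004, -0.062, -0.998, 1.159]]
printer [([388.0, 140.0, 516.0, 266.0], 0.71), ([386.0, 157.0, 474.0, 268.0], 0.46)]
cover [([384.0, 158.0, 475.0, 268.0], 0.79), ([432.0, 297.0, 463.0, 324.0], 0.41)]
cover_knob [([387.0, 156.0, 472.0, 267.0], 0.56)]
roll_guide [([127.0, 286.0, 208.0, 331.0], 0.24)]
width_mark []
fresh_roll [([431.0, 297.0, 463.0, 323.0], 0.72)]
cutter [([368.0, 276.0, 403.0, 288.0], 0.83)]
side 519.0356924561544 [[0.857, 0.388, -0.339, 1.014], [0.516, -0.661, 0.545, -0.761], [-0.013, -0.642, -0.767, 1.213]]
printer [([237.0, 269.0, 335.0, 388.0], 0.86), ([244.0, 273.0, 334.0, 324.0], 0.67)]
cover [([242.0, 267.0, 335.0, 327.0], 0.57)]
cover_knob [([242.0, 271.0, 334.0, 324.0], 0.75), ([271.0, 317.0, 280.0, 322.0], 0.45)]
roll_guide [([274.0, 318.0, 281.0, 323.0], 0.57)]
width_mark []
fresh_roll [([195.0, 300.0, 226.0, 327.0], 0.71)]
cutter []
0.8 [ 0.17199572 -0.54872591  0.23136886] [1.79990440e+02 3.77651497e-03 1.74059243e+01] -0.0187
```

View pics/top0.png

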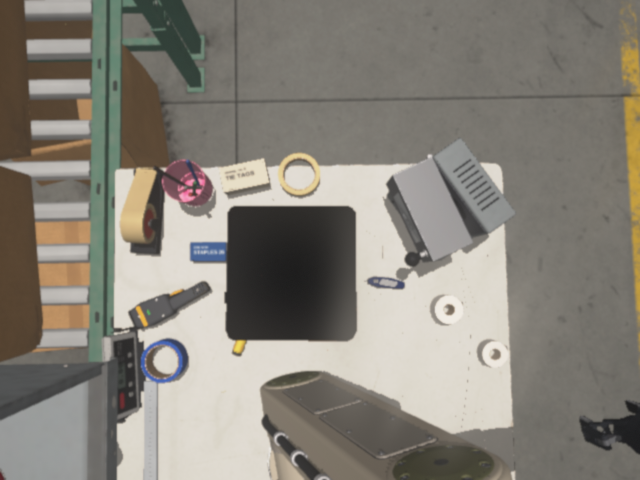

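View pics/side0.png

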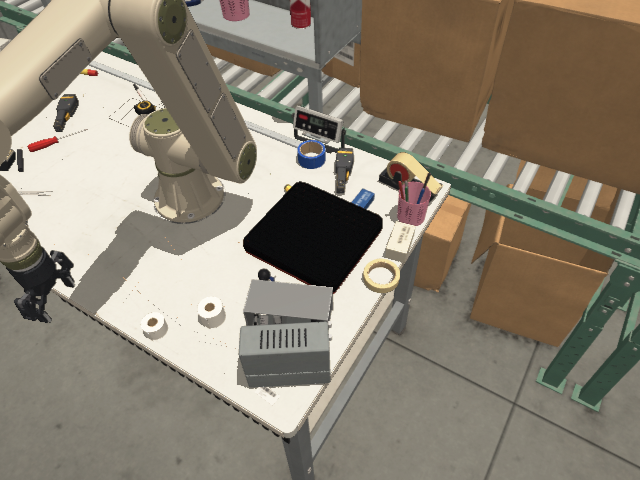

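The top view shows the printer at the upper right: works box around (475,185), cover top around (430,205) slightly ajar, knob at (413,259). The hinge is on the upper-left side, and the fresh roll (448,309) and cutter (385,283) are nearby. I'll fit the printer pose and cover angle from depth.

```bash
cat > fit.py <<'E'
from h import *
from scipy.optimize import minimize
d=np.load('top0.npy'); P=xyz('top',d)
roi=np.zeros(d.shape,bool); roi[120:290,370:530]=1
top=roi&(abs(P[...,2]-.18)<.012)&(d>0); Q=P[top][:,:2]; print(len(Q),P[top][:,2].mean())
kn=roi&(P[...,2]>.14)&(P[...,2]<.176); kn[:250]=0; kn[:,425:]=0
print('knob pts',kn.sum(),P[kn].mean(0) if kn.any() else 0, P[kn][:,2].max() if kn.any() else 0)
def loc(p,Q,o,a):
    c,s=np.cos(a),np.sin(a); return (Q-o)@np.array([[c,-s],[s,c]])
g=np.stack(np.meshgrid(np.arange(.45,.85,.002),np.arange(-.5,-.05,.002)),-1).reshape(-1,2)
from scipy.spatial import cKDTree
occ=cKDTree(Q).query(g)[0]<.0022
def inside(p,G,soft=.001):
    L=loc(p,G,p[:2],p[2]); M=loc(p,L,np.array([0,.1]),-p[3])+[0,.1]
    f=lambda L,x0,x1,y0,y1: 1/(1+np.exp(-np.minimum.reduce([L[:,0]-x0,x1-L[:,0],L[:,1]-y0,y1-L[:,1]])/soft))
    return np.maximum(f(L,0,.075,-.1,.1),f(M,-.092,0,-.099,.1))
best=None
for th in(.05,.15,.3):
  for yaw in(-.5,-.7):
    p0=np.array([*(Q.mean(0)),yaw,th])
    r=minimize(lambda p:((inside(p,g,.002)-occ)**2).sum()+1e4*max(0,-p[3])+1e4*max(0,p[3]-.35),p0,method='Nelder-Mead',options=dict(maxiter=900,xatol=1e-4,initial_simplex=p0+np.vstack([np.zeros(4),np.diag([.03,.03,.15,.1])])))
    if best is None or r.fun<best.fun: best=r
p=best.x; print(p,best.fun,occ.sum()); np.save('pose.npy',p)
R=lambda a:np.array([[np.cos(a),-np.sin(a)],[np.sin(a),np.cos(a)]])
W=lambda q:p[:2]+R(p[2])@np.array(q)
def knob(th,k=(-.125,-.178)): return W(np.array([0,.1])+R(-th)@np.array(k))
print('hinge',W([0,.1]),'knob',knob(p[3]),proj('top',[*knob(p[3]),.154]),proj('side',[*knob(p[3]),.154]))
for t in(.3,.6,.9,1.2,1.5,1.7,1.9): print(t,knob(t),np.hypot(*knob(t)))
for s in(0,.018,.053): w=W([-.042-s,-.02]);print('grip',s,w,np.hypot(*w))
for n,(v,u) in dict(roll=(309,440),cut=(283,385)).items(): print(n,P[v,u])
E
python3 fit.py
```

```text
7901 0.17983726792629412
knob pts 222 [ 0.47242639 -0.21155425  0.16351522] 0.1747618737640716
[ 0.60060727 -0.30708958 -0.98106797  0.17231487] 400.4670583633069 8842
hinge [ 0.68371644 -0.25147605] knob [ 0.47032475 -0.20936921] [[411.27317962 259.46230963]] [[262.97675298 275.20805329]]
0.3 [ 0.47742372 -0.18253902] 0.5111300282618811
0.6 [ 0.50700977 -0.12465432] 0.5221088035114674
0.9 [ 0.55238049 -0.07809823] 0.5578741242389105
1.2 [ 0.60948306 -0.04702946] 0.6112948334134465
1.5 [ 0.67321668 -0.0342233 ] 0.6740859996461467
1.7 [ 0.71658744 -0.03646791] 0.7175147810103697
1.9 [ 0.75864773 -0.04728422] 0.7601198389649192
grip 0 [ 0.56062775 -0.28330643] 0.6281448906606062
grip 0.018 [ 0.55061731 -0.26834677] 0.6125270745936645
grip 0.053 [ 0.53115258 -0.23925856] 0.5825527624477258
roll [ 0.35746635 -0.29283214  0.0512287 ]
cut [ 0.4191292  -0.17185706  0.01793284]
```

```bash
cat > mv.py <<'E'
from h import *
from scipy.spatial.transform import Rotation as R
def rows(wps,base=None):
    """wps: list of (x,y,z,yaw_deg,grip); prints rows relative to the present pose"""
    s=arm.read_state(); p0=np.array(s['tcp_pos']); R0=R.from_euler('xyz',s['tool_rot'],degrees=True)
    for x,y,z,w,g in wps:
        t=R0.inv().apply(np.array([x,y,z])-p0)/.4; a=(R0.inv()*R.from_euler('xyz',[180,0,w],degrees=True)).as_rotvec()/(np.pi/4)
        print([round(float(v),3) for v in (*t,*a,g)])
E
python3 - <<'E'
from mv import *
from scipy.optimize import least_squares
d=np.load('top0.npy');P=xyz('top',d)
S=P[250:270,400:424].reshape(-1,3); S=S[(S[:,2]>.156)&(S[:,2]<.178)]; S=S[np.linalg.norm(S[:,:2]-[.4715,-.2105],axis=1)<.017]
r=least_squares(lambda c:np.linalg.norm(S-c,axis=1)-.016,[.471,-.21,.154],loss='soft_l1',f_scale=.002); print(len(S),r.x,np.abs(r.fun).mean())
m=(P[...,0]>.3)&(P[...,0]<.85)&(P[...,1]>-.2)&(P[...,1]<.3)&(d>0)&(P[...,2]>.03); 
print('black pad',P[270,290],P[215,240],P[330,345])
print(S[:,2].max()); rows([(.472,-.210,.24,60,60),(.472,-.210,.24,114,60)])
E
```

```text
186 [ 0.47111922 -0.21004762  0.15410592] 0.0010459959678927153
black pad [0.45388071 0.05257625 0.05651742] [0.58488854 0.16833177 0.04875458] [ 0.31375113 -0.07176317  0.05395526]
0.1747618737640716
[0.969, -0.584, -0.022, 0.0, 0.0, -0.947, 60.0]
[0.969, -0.584, -0.022, 0.0, 0.0, -2.147, 60.0]
```

jog_arm --plan '[[[0.969,-0.584,-0.022,0,0,-0.947,60],[0.969,-0.584,-0.022,0,0,-0.947,60],[0.969,-0.584,-0.022,0,0,-0.947,60],[0.969,-0.584,-0.022,0,0,-0.947,60],[0.969,-0.584,-0.022,0,0,-0.947,60],[0.969,-0.584,-0.022,0,0,-0.947,60],[0.969,-0.584,-0.022,0,0,-0.947,60],[0.969,-0.584,-0.022,0,0,-0.947,60],[0.969,-0.584,-0.022,0,0,-0.947,60],[0.969,-0.584,-0.022,0,0,-0.947,60],[0.969,-0.584,-0.022,0,0,-0.947,60],[0.969,-0.584,-0.022,0,0,-0.947,60]]]'

```text
t: 2.0
tcp_pos: [0.4715, -0.2104, 0.24]
tool_rot: [-180.0, 0.0, 60.0]
force: [-0.3, -0.6, 0.0]
width: 0.7
gripper_force: 0.0
```

```bash
python3 -c "
from mv import *
print(arm.read_state()['tcp_pos'],arm.read_state()['tool_rot'])
rows([(.471,-.21,.24,100,60),(.471,-.21,.24,114,60)])"
```

```text
[ 0.47148277 -0.21039969  0.24001639] [-1.79986731e+02  2.95384396e-02  5.99946271e+01]
[0.0, -0.002, 0.0, -0.001, 0.001, -0.889, 60.0]
[0.0, -0.002, 0.0, -0.001, 0.0, -1.2, 60.0]
```

jog_arm --plan '[[[0,-0.002,0,0,0,-1,60],[0,-0.002,0,0,0,-1,60],[0,-0.002,0,0,0,-1,60],[0,-0.002,0,0,0,-1,60],[0,-0.002,0,0,0,-1,60],[0,-0.002,0,0,0,-1,60]]]'

```text
t: 2.6
tcp_pos: [0.47, -0.2113, 0.2401]
tool_rot: [-180.0, 0.0, 105.0]
force: [-0.8, 0.4, 0.3]
width: 0.703
gripper_force: 0.0
```

jog_arm --plan '[[[0,0,0,0,0,-0.2,60],[0,0,0.09,0,0,-0.2,60],[0,0,0.18,0,0,-0.2,60],[0,0,0.265,0,0,-0.2,60],[0,0,0.265,0,0,-0.2,60],[0,0,0.265,0,0,-0.2,20],[0,0,0.265,0,0,-0.2,20],[0,0,0.265,0,0,-0.2,20],[0,0,0.265,0,0,-0.2,20],[0,0,0.265,0,0,-0.2,20],[0,0,0.265,0,0,-0.2,20],[0,0,0.265,0,0,-0.2,20]]]'

```text
t: 3.8
tcp_pos: [0.4716, -0.2107, 0.1365]
tool_rot: [180.0, 0.2, 114.0]
force: [-5.7, -1.8, 6.6]
width: 0.336
gripper_force: 59.0
```

jog_arm --plan '[[[0,0,0,0,0,0,45],[0,0,0,0,0,0,45],[0,0,0.016,0,0,0,45],[0,0,0.016,0,0,0,45],[0,0,0.016,0,0,0,20],[0,0,0.016,0,0,0,20],[0,0,0.016,0,0,0,20],[0,0,0.016,0,0,0,20],[0,0,0.016,0,0,0,20],[0,0,0.016,0,0,0,20]]]'

```text
t: 4.8
tcp_pos: [0.4709, -0.2093, 0.1276]
tool_rot: [-180.0, -0.0, 114.0]
force: [-2.6, 0.6, 0.8]
width: 0.346
gripper_force: 59.0
```

```bash
cat > arc.py <<'E'
from mv import *
import sys
H=np.array([.6837,-.2515]); s=arm.read_state(); k=np.array(s['tcp_pos'][:2])
print(np.hypot(*(k-H)))
w=[]
for D in range(5,46,5):
    a=-np.radians(D); q=H+np.array([[np.cos(a),-np.sin(a)],[np.sin(a),np.cos(a)]])@(k-H)
    w.append((*q,s['tcp_pos'][2],s['tool_rot'][2]-D,20))
rows(w)
E
python3 arc.py
```

```text
0.21689435771196403
[0.037, 0.029, 0.0, -0.001, -0.001, 0.111, 20.0]
[0.072, 0.061, 0.0, -0.001, -0.001, 0.222, 20.0]
[0.104, 0.096, -0.0, -0.001, -0.001, 0.333, 20.0]
[0.133, 0.134, -0.0, -0.001, -0.0, 0.444, 20.0]
[0.158, 0.174, -0.0, -0.001, -0.0, 0.556, 20.0]
[0.18, 0.216, -0.0, -0.001, -0.0, 0.667, 20.0]
[0.197, 0.26, -0.0, -0.001, -0.0, 0.778, 20.0]
[0.211, 0.305, -0.0, -0.001, -0.0, 0.889, 20.0]
[0.222, 0.351, -0.0, -0.001, -0.0, 1.0, 20.0]
```

jog_arm --plan '[[[0.037,0.029,0,0,0,0.111,20],[0.072,0.061,0,0,0,0.222,20],[0.104,0.096,0,0,0,0.333,20],[0.133,0.134,0,0,0,0.444,20],[0.158,0.174,0,0,0,0.556,20],[0.18,0.216,0,0,0,0.667,20],[0.197,0.26,0,0,0,0.778,20],[0.211,0.305,0,0,0,0.889,20],[0.222,0.351,0,0,0,1.0,20],[0.222,0.351,0,0,0,1.0,20]]]'

```text
t: 5.8
tcp_pos: [0.5656, -0.0708, 0.1276]
tool_rot: [179.9, 0.0, 69.0]
force: [0.1, -3.2, -0.4]
width: 0.347
gripper_force: 60.4
```

```bash
python3 arc.py
```

```text
0.21589498164684565
[0.037, 0.029, 0.0, 0.003, -0.0, 0.111, 20.0]
[0.071, 0.062, 0.0, 0.003, -0.0, 0.222, 20.0]
[0.102, 0.097, 0.0, 0.003, -0.0, 0.333, 20.0]
[0.13, 0.135, 0.0, 0.003, -0.0, 0.444, 20.0]
[0.155, 0.175, 0.0, 0.003, -0.001, 0.556, 20.0]
[0.176, 0.217, 0.001, 0.003, -0.001, 0.667, 20.0]
[0.194, 0.261, 0.001, 0.003, -0.001, 0.778, 20.0]
[0.207, 0.306, 0.001, 0.003, -0.001, 0.889, 20.0]
[0.217, 0.352, 0.001, 0.003, -0.001, 1.0, 20.0]
```

jog_arm --plan '[[[0.037,0.029,0,0,0,0.111,20],[0.071,0.062,0,0,0,0.222,20],[0.102,0.097,0,0,0,0.333,20],[0.13,0.135,0,0,0,0.444,20],[0.155,0.175,0,0,0,0.556,20],[0.176,0.217,0,0,0,0.667,20],[0.194,0.261,0,0,0,0.778,20],[0.207,0.306,0,0,0,0.889,20],[0.217,0.352,0,0,0,1.0,20],[0.222,0.38,0,0,0,1.0,20],[0.222,0.38,0,0,0,1.0,20]]]'

```text
t: 6.9
tcp_pos: [0.7399, -0.0421, 0.1276]
tool_rot: [-180.0, -0.3, 24.3]
force: [5.9, 2.5, -1.8]
width: 0.346
gripper_force: 60.5
```

jog_arm --plan '[[[0,0,0,0,0,0,50],[0,0,0,0,0,0,55],[0,0,0,0,0,0,55],[0,0,-0.1,0,0,0,55],[0,0,-0.2,0,0,0,55],[0,0,-0.3,0,0,0,55],[0,0,-0.3,0,0,0,55]]]'

```text
t: 7.6
tcp_pos: [0.7391, -0.0434, 0.2558]
tool_rot: [179.6, -0.5, 24.0]
force: [0.8, -0.3, -0.0]
width: 0.643
gripper_force: 0.0
```

Run:
```python
from mv import *
im,d=read_camera('top'); cv2.imwrite('pics/top1.png',im[...,::-1])
s=arm.read_state(); print(s['tcp_pos'],s['tool_rot'],s['joints'])
rows([(.50,-.05,.27,60,55)])
```

```text
[ 0.73852113 -0.04323576  0.25246051] [179.74450627  -0.36810921  24.02489398] [-9.55477648e+00  3.84277304e+01  3.81700693e+01  8.92943492e+01
 -9.25930066e-03  1.46421114e+02]
[-0.551, -0.227, -0.048, 0.008, -0.006, -0.799, 55.0]
```

View pics/top1.png

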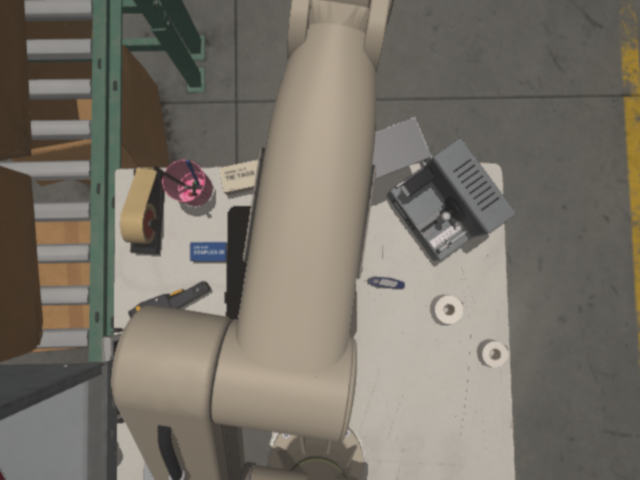

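The cover is wide open (its top is at (400,148)). The guide grip shows at (446,216) and the scale at (447,236), both unobstructed. Next I'll rectify the scale plane.

```bash
cat > rect.py <<'E'
from h import *
p=np.load('pose.npy')
def W3(q):
    q=np.atleast_2d(q); c,s=np.cos(p[2]),np.sin(p[2]); return np.c_[p[0]+c*q[:,0]-s*q[:,1],p[1]+s*q[:,0]+c*q[:,1],q[:,2]]
def L3(P):
    P=np.asarray(P)-np.array([p[0],p[1],0]); c,s=np.cos(p[2]),np.sin(p[2]); return np.stack([c*P[...,0]+s*P[...,1],-s*P[...,0]+c*P[...,1],P[...,2]],-1)
def rect(cam,z,n=6,x=(-.11,.01),y=(-.11,.01),mm=.2):
    ims=[read_camera(cam)[0].astype(float) for _ in range(n)]; im=np.mean(ims,0).astype(np.float32)
    xs=np.arange(x[1],x[0],-mm/1e3); ys=np.arange(y[1],y[0],-mm/1e3); Y,X=np.meshgrid(ys,xs)
    uv=proj(cam,W3(np.c_[X.ravel(),Y.ravel(),np.full(X.size,z)])).astype(np.float32).reshape(*X.shape,2)
    return im,cv2.remap(im,uv[...,0],uv[...,1],cv2.INTER_CUBIC).clip(0,255).astype(np.uint8)
E
python3 - <<'E'
from rect import *
im,r=rect('top',.08); r=np.ascontiguousarray(r[...,::-1]); np.save('r1.npy',r)
for i in range(0,600,50): cv2.line(r,(0,i),(6,i),(0,0,255),1); cv2.line(r,(i,0),(i,6),(0,0,255),1)
cv2.imwrite('pics/rect1.png',r)
E
```

```text
(no output)
```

View pics/rect1.png

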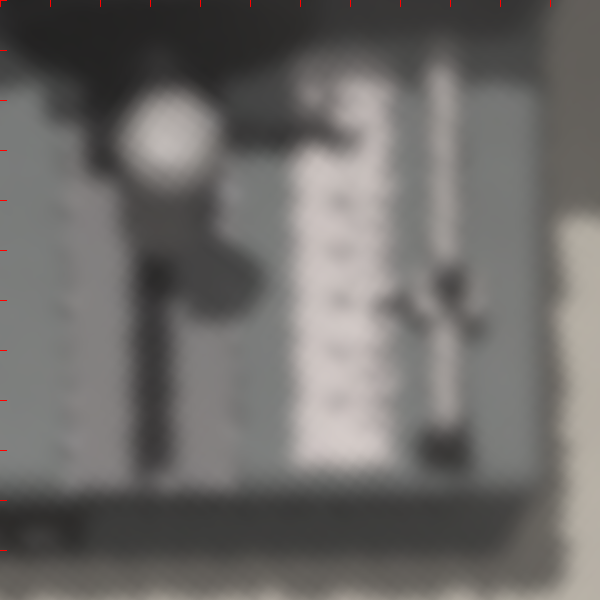

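Rectified plane (0.2 mm/px, up = +x): the guide pointer crosses the scale at about (320-355,138). The cursor tip is at about (385,303), and the grip head is at (170,135). The gap looks like about 33 mm, so I'll refine it with intensity profiles.

```bash
python3 - <<'E'
from rect import *
r=np.load('r1.npy').astype(float).mean(2)
for a in(270,300,310,320,330,340,345,350): print(a,r[100:180:4,a:a+6].mean(1).round().astype(int))
print()
for a in(376,382,388,394,400,406): print(a,r[270:340:4,a:a+6].mean(1).round().astype(int))
print('scale minima', [ (a,[i for i in range(150,470) if (v:=cv2.GaussianBlur(r[:,a:a+14].mean(1).reshape(-1,1),(1,15),4).ravel())[i]==v[i-8:i+9].min()]) for a in(300,335,365)])
print('scale col',r[100:480:6,335:350].mean(1).round().astype(int))
E
cat > crop.py <<'E'
import cv2,sys
im=cv2.imread('pics/top1.png')[180:270,385:505]; cv2.imwrite('pics/crop1.png',cv2.resize(im,None,fx=6.5,fy=6.5,interpolation=cv2.INTER_NEAREST))
E
python3 crop.py
```

```text
270 [ 70  70  69  68  66  64  61  58  56  57  60  65  72  82  94 104 112 117
 119 120]
300 [109 103  97  92  86  78  73  70  71  78  89 104 120 136 150 162 171 176
 179 180]
310 [125 118 109 100  92  85  79  76  77  85 101 120 138 156 172 182 188 192
 194 194]
320 [121 117 112 108 103  95  87  82  82  87  98 115 137 155 169 182 191 194
 196 196]
330 [127 129 131 130 127 122 113 102  96  94  99 109 123 141 159 172 182 190
 194 194]
340 [151 151 154 158 159 152 142 129 118 112 112 118 128 141 155 169 180 186
 189 191]
345 [161 161 163 167 168 163 151 139 130 122 120 124 134 148 160 171 180 187
 190 190]
350 [167 169 172 173 172 168 160 148 138 131 130 135 144 154 164 174 183 189
 191 190]

376 [170 173 176 177 176 171 162 152 145 140 142 149 157 161 165 169 171 170]
382 [158 162 165 166 166 161 150 137 128 126 129 136 145 152 155 158 160 158]
388 [146 149 152 155 153 145 135 123 115 113 116 123 133 142 147 147 146 145]
394 [136 140 142 141 137 129 121 112 104 101 105 113 121 128 134 136 135 133]
400 [130 132 133 132 128 121 113 106 101  99 100 103 108 114 119 124 125 125]
406 [130 131 131 130 128 124 119 113 108 104 102 101 102 104 108 112 118 121]
scale minima [(300, [196, 244, 295, 337, 391]), (335, [202, 251, 300, 352, 400]), (365, [203, 225, 253, 307, 352, 374, 401])]
scale col [149 151 156 153 139 122 111 113 129 149 170 184 190 191 188 182 174 170
 173 181 187 191 191 187 181 176 178 185 192 194 193 189 182 176 177 186
 195 200 201 198 193 187 183 186 193 197 197 196 192 186 183 186 193 199
 202 204 205 204 201 193 177 156 132 114]
```

View pics/crop1.png

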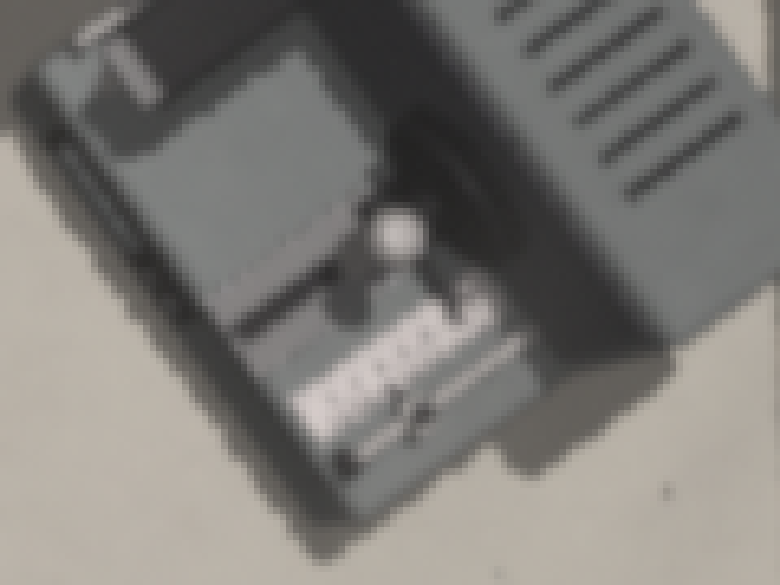

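The raw crop confirms it: the pointer tip is at crop (455,310), the cursor pointer at crop (397,397), and the grip head at crop (398,232). The pointer-to-mark gap is about 33.4 mm. Next I'll check the grip position from depth and move over it.

Run:
```python
from rect import *; from mv import rows
ds=np.stack([read_camera('top')[1] for _ in range(5)]); d=np.median(ds,0); P=xyz('top',d); L=L3(P)
m=(abs(L[...,0]+.042)<.02)&(abs(L[...,1]+.02)<.02)&(L[...,2]>.148)&(L[...,2]<.165); print(m.sum(),L[m].mean(0),L[m].min(0),L[m].max(0))
g=W3([[-.042,-.02,.14]])[0]; print(g, 123.8)
print(np.degrees(p[2])+180)
rows([(g[0],g[1],.27,69,50),(g[0],g[1],.27,114,50)])
```

```text
62 [-0.04138406 -0.02042533  0.15473379] [-0.04920351 -0.02911891  0.14859685] [-0.03136183 -0.01205707  0.15768244]
[ 0.56062775 -0.28330643  0.14      ] 123.8
123.78894618652785
[-0.647, 0.37, -0.057, -0.001, 0.001, -1.0, 50.0]
[-0.647, 0.37, -0.057, -0.001, 0.0, -2.0, 50.0]
```

Depth agrees to about 0.5 mm: the grip is at (-41.4, -20.4), against the expected (-42, -20).

jog_arm --plan '[[[0,0,-0.057,0,0,0,50],[-0.647,0.37,-0.057,0,0,-0.999,50],[-0.647,0.37,-0.057,0,0,-0.999,50],[-0.647,0.37,-0.057,0,0,-0.999,50],[-0.647,0.37,-0.057,0,0,-0.999,50],[-0.647,0.37,-0.057,0,0,-0.999,50],[-0.647,0.37,-0.057,0,0,-0.999,50],[-0.647,0.37,-0.057,0,0,-0.999,50],[-0.647,0.37,-0.057,0,0,-0.999,50],[-0.647,0.37,-0.057,0,0,-0.999,50]]]'

```text
t: 9.2
tcp_pos: [0.5614, -0.2827, 0.2706]
tool_rot: [180.0, -0.0, 69.0]
force: [0.6, -0.4, -0.2]
width: 0.582
gripper_force: 0.0
```

jog_arm --plan '[[[0,0,0,0,0,-1,50],[0,0,0,0,0,-1,50],[0,0,0,0,0,-1,50],[0,0,0,0,0,-1,50],[0,0,0,0,0,-1,50],[0,0,0,0,0,-1,50],[0,0,0,0,0,-1,50]]]'

```text
t: 9.9
tcp_pos: [0.5621, -0.2815, 0.2703]
tool_rot: [180.0, -0.0, 114.1]
force: [-0.2, -0.4, -0.1]
width: 0.587
gripper_force: 0.0
```

Run:
```python
from rect import *; from mv import rows
g=W3([[-.0417,-.0202,.14]])[0]; s=arm.read_state(); print(s['tcp_pos'],s['tool_rot'])
rows([(g[0],g[1],.27,123.8,45),(g[0],g[1],.117,123.8,45)])
```

```text
[ 0.56209813 -0.28149145  0.27033746] [ 1.79998853e+02 -8.69486086e-03  1.14131104e+02]
[-0.003, -0.006, 0.001, 0.0, -0.0, -0.215, 45.0]
[-0.004, -0.006, 0.383, 0.0, -0.0, -0.215, 45.0]
```

jog_arm --plan '[[[-0.004,-0.006,0,0,0,-0.215,45],[-0.004,-0.006,0,0,0,-0.215,45],[-0.004,-0.006,0.1,0,0,-0.215,45],[-0.004,-0.006,0.2,0,0,-0.215,45],[-0.004,-0.006,0.26,0,0,-0.215,45],[-0.004,-0.006,0.31,0,0,-0.215,45],[-0.004,-0.006,0.35,0,0,-0.215,45],[-0.004,-0.006,0.39,0,0,-0.215,45],[-0.004,-0.006,0.39,0,0,-0.215,45],[-0.004,-0.006,0.39,0,0,-0.215,45]]]'

```text
t: 10.9
tcp_pos: [0.5596, -0.2851, 0.1146]
tool_rot: [-180.0, -0.0, 123.6]
force: [0.0, -0.1, 0.6]
width: 0.528
gripper_force: 0.0
```

jog_arm --plan '[[[0,0,0,0,0,0,5],[0,0,0,0,0,0,5],[0,0,0,0,0,0,5],[0,0,0,0,0,0,5],[0,0,0,0,0,0,5],[0,0,0,0,0,0,5],[0,0,0,0,0,0,5],[0,0,0,0,0,0,5]]]'

```text
t: 11.7
tcp_pos: [0.5608, -0.2856, 0.1159]
tool_rot: [179.9, 0.1, 123.7]
force: [4.1, 3.3, 5.1]
width: 0.193
gripper_force: 58.4
```

Run:
```python
from rect import *; from mv import rows
s=arm.read_state(); t=np.array(s['tcp_pos']); print(t,s['tool_rot'],L3(t),s['force'])
for D in(.012,.024,.0333):
    q=t[:2]-D*np.array([np.cos(p[2]),np.sin(p[2])]); rows([(*q,t[2],s['tool_rot'][2],5)])
```

```text
[ 0.56084511 -0.28555733  0.1159188 ] [1.79852456e+02 1.32754680e-01 1.23677495e+02] [-0.04000841 -0.02107116  0.1159188 ] [4.13194687 3.25322895 5.12427164]
[0.03, -0.0, -0.0, 0.003, 0.003, 0.0, 5.0]
[0.06, -0.0, -0.0, 0.003, 0.003, 0.0, 5.0]
[0.083, -0.0, -0.0, 0.003, 0.003, 0.0, 5.0]
```

Width reads 16.5 mm with a 5 N upward push, so the pads may be riding on the 19 mm head. The guide is still home, so I'll regrip 6 mm lower.

jog_arm --plan '[[[0,0,0,0,0,0,35],[0,0,0,0,0,0,35],[0,0,0,0,0,0,35],[0,0,0.015,0,0,0,35],[0,0,0.015,0,0,0,35],[0,0,0.015,0,0,0,5],[0,0,0.015,0,0,0,5],[0,0,0.015,0,0,0,5],[0,0,0.015,0,0,0,5],[0,0,0.015,0,0,0,5],[0,0,0.015,0,0,0,5],[0,0,0.015,0,0,0,5]]]'

```text
t: 12.9
tcp_pos: [0.5603, -0.2848, 0.1083]
tool_rot: [179.9, -0.0, 123.7]
force: [4.9, 3.2, -2.1]
width: 0.181
gripper_force: 58.3
```

jog_arm --plan '[[[0.01,0,0,0,0,0,5],[0.02,0,0,0,0,0,5],[0.03,0,0,0,0,0,5],[0.04,0,0,0,0,0,5],[0.05,0,0,0,0,0,5],[0.06,0,0,0,0,0,5],[0.07,0,0,0,0,0,5],[0.077,0,0,0,0,0,5],[0.083,0,0,0,0,0,5],[0.083,0,0,0,0,0,5],[0.083,0,0,0,0,0,5]]]'

```text
t: 14.0
tcp_pos: [0.543, -0.2592, 0.1082]
tool_rot: [179.9, 0.2, 123.7]
force: [6.5, -3.4, -6.3]
width: 0.18
gripper_force: 58.6
```

Run:
```python
from rect import *
print(L3(arm.read_state()['tcp_pos']),L3([.5603,-.2848,.1083]))
a,r=rect('top',.08); b,q=rect('side',.08)
np.save('r2.npy',r);np.save('q2.npy',q)
o=np.hstack([r,q])[...,::-1]; cv2.imwrite('pics/rect2.png',cv2.resize(o,(800,400)))
```

```text
[-0.071881   -0.0212333   0.10824704] [-0.04094098 -0.02110302  0.1083    ]
```

View pics/rect2.png

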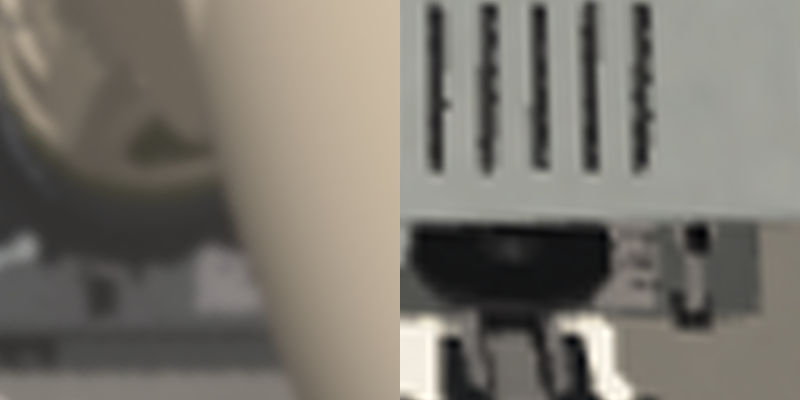

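The arm hides the scale in the top view and the works box hides it in the side view (box edge at row 215, disc at (510,260)), so I'll rely on TCP travel. It's 30.9 mm so far and needs to be about 33.3 mm.

jog_arm --plan '[[[0.003,0,0,0,0,0,5],[0.0065,0,0,0,0,0,5],[0.0065,0,0,0,0,0,5],[0.0065,0,0,0,0,0,5],[0.0065,0,0,0,0,0,5]]]'

```text
t: 15.1
tcp_pos: [0.5416, -0.2572, 0.1083]
tool_rot: [179.9, 0.2, 123.6]
force: [6.7, -3.2, -6.4]
width: 0.179
gripper_force: 58.6
```

Run:
```python
from rect import *
print(L3(arm.read_state()['tcp_pos']))
im,d=read_camera('side'); cv2.imwrite('pics/side2.png',im[...,::-1])
for l in('width_mark','guide_pointer'): print(l,[(np.round(r['bbox']).tolist(),round(r['score'],2)) for r in models.search_frame(l,'side')[:2]])
L=L3(xyz('side',d)); m=(abs(L[...,1]+.02)<.012)&(L[...,0]>-.075)&(L[...,0]<-.03)&(L[...,2]>.12)&(L[...,2]<.15); print(m.sum(),np.percentile(L[m],[10,50,90],axis=0))
print(np.round(L[m][np.argsort(-L[m][:,2])][::8]*1e3,1))
```

```text
[-0.07428615 -0.02126415  0.10827398]
width_mark []
guide_pointer [([264.0, 299.0, 290.0, 324.0], 0.53)]
150 [[-0.06913316 -0.029622    0.12374091]
 [-0.04321104 -0.01935514  0.13550303]
 [-0.03910553 -0.01033878  0.14760339]]
[[-69.6 -13.  149.8]
 [-40.1 -17.4 148.7]
 [-43.1 -10.4 147.4]
 [-44.   -8.2 145.8]
 [-42.2 -10.7 144.5]
 [-42.7 -13.1 144. ]
 [-67.9 -30.7 140.7]
 [-68.2 -23.6 139.5]
 [-41.4 -25.5 138. ]
 [-42.2 -16.2 135.9]
 [-68.9 -21.7 133.8]
 [-41.8  -9.4 131.3]
 [-74.7 -27.1 129.4]
 [-41.  -12.1 128.2]
 [-72.4 -12.6 127.2]
 [-68.1 -27.2 126.4]
 [-66.5 -29.8 124.6]
 [-42.1 -29.4 123.4]
 [-40.6 -24.8 120.8]]
```

View pics/side2.png

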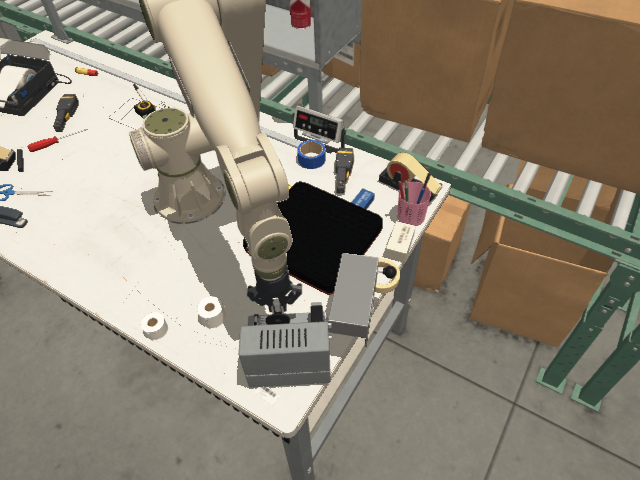

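The cover stands wide open (at (352,295)) and the gripper holds the guide (at (275,305)). The roll, cutter and other items are undisturbed. Measured travel is 33.35 mm, and the disc's depth agrees with the pulled position. I'm handing in.

```bash
python3 -c "
from bench import arm
print(arm.job_done())"
```

```text
the job is handed in; nothing more can be done
None
```

I've handed the job in: the cover is wide open (about 1.8 rad) and the gripper holds the guide 33.4 mm out, at the cursor's measured position within about 1 mm; the arm hid the scale at the end, so I set that by arm travel, not by sight.

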